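# Sort returned tractor parts into the counter trays

### The job

These returned tractor parts need sorting on the parts counter: put both universal-joint crosses in the red tray, both ring-shaped linkage balls in the yellow tray and the spin-on filter in the blue tray. Set each part down (do not drop it) so that it sits on the tray's floor the same way up as it is now, the filter standing, and nothing piled on another part or on a rim. Leave the spray can and the tape measure where they are.

Things in the scene. Friction and masses are not known exactly. Their poses are not given: they have to be found in the camera images.
- cross_bright: universal-joint cross of bright grey steel with a blue middle: a plus-shaped steel part with four round caps, 55 mm over opposite caps both ways, caps 22 mm in diameter and 22 mm high as it lies flat on the surface, blue seals between caps and middle, about 0.22 kg. Origin: centre of its underside; x and y run along its two bars, z up (a quarter turn makes no difference). A 55 mm grip on the ends of two opposite caps holds it. Belongs in the red tray.
- cross_dark: universal-joint cross of dark, blackened steel: a plus-shaped steel part with four round caps, 55 mm over opposite caps both ways, caps 22 mm in diameter and 22 mm high as it lies flat on the surface, orange seals between caps and middle, about 0.22 kg. Origin: centre of its underside; x and y run along its two bars, z up (a quarter turn makes no difference). A 55 mm grip on the ends of two opposite caps holds it. Belongs in the red tray.
- ball_gold: linkage ball of gold-coloured metal: a ring with a 48 mm outside diameter, 35 mm high, a hole of about 30 mm right through, the widest 48 mm wall between 8 and 27 mm above its underside, about 0.2 kg. Origin: centre of its underside; z up along the hole, which stands upright; yaw has no meaning. Belongs in the yellow tray.
- ball_dark: linkage ball of dark grey, nearly black metal: a ring with a 48 mm outside diameter, 35 mm high, a hole of about 30 mm right through, the widest 48 mm wall between 8 and 27 mm above its underside, about 0.2 kg. Origin: centre of its underside; z up along the hole, which stands upright; yaw has no meaning. Belongs in the yellow tray.
- filter: spin-on filter: a green closed can with a white band and a white top knob, 54 mm in diameter, 60 mm high, standing on its flat base, about 0.3 kg. Origin: centre of its underside; z up along the can; yaw has no meaning. Belongs in the blue tray.
- tray_red: red plastic tray, fixed to the counter, 148 mm (its x) by 168 mm (its y) outside and 25 mm high; walls and floor 4 mm thick, so 140 by 160 mm inside. Origin: centre of its underside (the inner floor is 4 mm higher), z up. Its place changes; the yaw stays within about 7 degrees. Place for the two crosses, side by side along its y.
- tray_yellow: yellow plastic tray, fixed to the counter, 148 mm (its x) by 168 mm (its y) outside and 25 mm high; walls and floor 4 mm thick, so 140 by 160 mm inside. Origin: centre of its underside (the inner floor is 4 mm higher), z up. Its place changes; the yaw stays within about 7 degrees. Place for the two linkage balls, side by side along its y.
- tray_blue: blue plastic tray, fixed to the counter, 148 mm (its x) by 168 mm (its y) outside and 25 mm high; walls and floor 4 mm thick, so 140 by 160 mm inside. Origin: centre of its underside (the inner floor is 4 mm higher), z up. Its place changes; the yaw stays within about 7 degrees. Place for the filter.
- spray_can: bystander: red and white spray can with a white cap, 52 mm in diameter, 145 mm high, standing to the robot's left of the work. Origin: centre of its underside. Not to be moved.
- tape_measure: bystander: yellow tape measure with black round sides, 70 by 36 mm and 60 mm high, to the robot's right of the work. Origin: centre of its underside. Not to be moved.
Mind the look-alikes: they are no part of the job. Several things have the shape of the ball_gold; the one meant has the colours described above. What is shaped like the ball_dark but pink is not meant.

How it is judged:
At the end, for the whole second after the job is handed in: Crosses in the red tray, balls in the yellow, filter in the blue: each origin inside the tray walls (70 mm of its centre in x, 80 mm in y) and under 10 mm above the tray's underside (on its floor), tilted under 0.12 rad, at rest (under 0.02 m/s, 0.2 rad/s) (x of cross_bright in the frame of tray_red between -0.07 and 0.07 m and y of cross_bright in the frame of tray_red between -0.08 and 0.08 m and z of cross_bright in the frame of tray_red between -0.002 and 0.01 m and angle between each of cross_bright, cross_dark, ball_gold, ball_dark, filter's own z axis and vertical below 0.12 rad and linear speed of each of cross_bright, cross_dark, ball_gold, ball_dark, filter below 0.02 m/s and angular speed of each of cross_bright, cross_dark, ball_gold, ball_dark, filter below 0.2 rad/s and x of cross_dark in the frame of tray_red between -0.07 and 0.07 m and y of cross_dark in the frame of tray_red between -0.08 and 0.08 m and z of cross_dark in the frame of tray_red between -0.002 and 0.01 m and x of ball_gold in the frame of tray_yellow between -0.07 and 0.07 m and y of ball_gold in the frame of tray_yellow between -0.08 and 0.08 m and z of ball_gold in the frame of tray_yellow between -0.002 and 0.01 m and x of ball_dark in the frame of tray_yellow between -0.07 and 0.07 m and y of ball_dark in the frame of tray_yellow between -0.08 and 0.08 m and z of ball_dark in the frame of tray_yellow between -0.002 and 0.01 m and x of filter in the frame of tray_blue between -0.07 and 0.07 m and y of filter in the frame of tray_blue between -0.08 and 0.08 m and z of filter in the frame of tray_blue between -0.002 and 0.01 m); the robot touches nothing.
It fails at once if the spray can or the tape measure is moved by more than 20 mm (distance of any of spray_can, tape_measure from where it was at the start of the episode above 0.02 m).
It fails at once if a part is dropped or thrown: it moves faster than 0.8 m/s with its underside less than 30 mm above the counter ((height (world z) of cross_bright below 0.03 m and linear speed of cross_bright above 0.8 m/s) or (height (world z) of cross_dark below 0.03 m and linear speed of cross_dark above 0.8 m/s) or (height (world z) of ball_gold below 0.03 m and linear speed of ball_gold above 0.8 m/s) or (height (world z) of ball_dark below 0.03 m and linear speed of ball_dark above 0.8 m/s) or (height (world z) of filter below 0.03 m and linear speed of filter above 0.8 m/s)).
It also fails if it takes over 109 s, if anything falls off the work surface, if the arm or the gripper's body presses on something with over 40 N, if the wrist force passes 120 N, or if a joint passes its speed limit or range.

### The arm

A 7-joint arm with a two-finger parallel gripper is mounted at the origin on the work surface. World frame = base frame: x ahead of the robot, y to its left, z up, the work surface at z = 0. Lengths are in m, angles in rad, forces in N, time in s.
With the tool pointing down it reaches from about 0.425 to 0.95 m from the base axis. Payload 4.7 kg.
Tool frame: the origin (TCP) lies on the front face of the gripper's body, between the roots of the fingers; the fingertips stand 70 mm ahead of it and the grasp point (between the pads) lies 51 mm ahead of it (bot.grasp_offset is the distance from the TCP to the grasp point, in m); y points along the fingers, x is the direction in which the jaws open and shut, and the axes are right-handed (so a half turn about y gives the same grasp; the last joint's range is limited). The gripper opens to 87 mm and grips with 3 to 60 N. Pads are 19 mm wide; open, the fingers measure 117 mm over their backs; the gripper's body (75 mm by 190 mm) begins 51 mm behind the grasp point.
Start: joints at [-0.029, 0.469, -0.049, 1.532, 0.024, 1.141, -0.082], TCP at [0.675, 0, 0.292] pointing down, gripper open.
Joint ranges: [-2.59, 2.59], [-0.33, 1.99], [-1.39, 1.29], [0.1, 2.45], [-1.04, 4.18], [0.21, 1.99], [-2.66, 2.66]. Speed limits (rad/s): [2.57, 2.57, 3.14, 3.14, 3.14, 3.14, 3.14].

### API

Orientations are given as a unit quaternion [x, y, z, w].
In Python, from bench import bot, kin, grab_frame, ticket gives the robot as it stands. Calls block until the motion is done:
- bot.move_ptp(position, orientation): joint-space move of the TCP to a pose.
- bot.servo_line(position, v=0.15, ori=None, until_force=None): straight line of the TCP; ori=None keeps the orientation; v is the mean speed in m/s. With until_force (N) it stops when the force on the tool has changed by that much, and returns True; else False.
- bot.move_joints(angles): joint-space move.
- bot.let_go() and bot.clamp(grasp_force=None): open the fingers fully, or close them until they stop; grasp_force is the grip in N (None keeps the last).
- bot.wait(seconds).
- kin.inverse_kinematics(position, orientation): joint angles nearest the present ones, or None.
- bot.get_state(): the state.
- grab_frame(name): name is "scene" or "side" or "wrist"; returns a dict with "color" (384x512x3 uint8, red, green, blue), "mtx" (3x3 intrinsics, pixels), "k1" (the pictures are not rectified: a ray, as slopes to the right and down, at radius r is drawn at 1 + k1 r^2 times it, then the intrinsics apply), "xyz" and "orientation" of the camera in the world. Camera axes: x right, y up, looking along -z (the intrinsics and any distortion apply to the point x, -y, -z); pixel columns grow to the right and rows downward; lengths in m; the calibration is good to about 2 mm. A picture is of the moment at which its call begins. There is no depth.
A pose or a line that the arm cannot do raises bot.Unreachable and nothing moves.
- ticket.sign_off(): hands the job in, once; it reports no verdict.
The state is a dict: "time": time; "q": joint angles; "qvel": joint speeds; "joint_torque": joint torques, N m; "tool_pos": TCP position; "ee_rot": TCP orientation; "ft_force": force on the tool from outside, world axes, zero at the start; "moment": the same for the moment, N m; "finger_gap": finger opening in m.
Only numpy, scipy, OpenCV 4.12 (cv2) and the standard library are available. Lean on these libraries where they do the work, as an engineer would, in place of code of your own. Each camera call takes 0.05 s, during which the arm holds its last target.

## Working session

There is one attempt and no reset: what is moved stays moved. The work goes in short steps, each a Python script; the robot and the scene stay as the last script left them, time stands still between calls to the robot, and variables do not carry over. Pictures are saved under pics/ and viewed, and the job is handed in when it is done.

```bash
mkdir -p pics; ls; python3 - <<'E'
from bench import bot,grab_frame
import cv2
for n in ("scene","side","wrist"):
    f=grab_frame(n); cv2.imwrite(f"pics/{n}0.png",f["color"][:,:,::-1]); print(n,f["mtx"],f["k1"],f["xyz"],f["orientation"])
s=bot.get_state();print(s["time"],s["tool_pos"],s["ee_rot"],s["finger_gap"],bot.grasp_offset)
E
```

```text
pics
scene [[455.80210738   0.         256.51174891]
 [  0.         455.80210738 191.66940783]
 [  0.           0.           1.        ]] -0.1487031354157631 [1.12645609 0.94546071 0.7704223 ] [0.1279525  0.46144976 0.83967986 0.25618354]
side [[407.31922021   0.         254.29392063]
 [  0.         407.31922021 187.14561529]
 [  0.           0.           1.        ]] -0.14817642495289604 [ 0.2388335  -0.76933826  0.80700801] [ 0.38364106 -0.06463485 -0.15493781  0.90809479]
wrist [[307.79967729   0.         257.47719976]
 [  0.         307.79967729 194.42339935]
 [  0.           0.           1.        ]] -0.0660244894204479 [0.67505253 0.07584951 0.38328966] [-1.41046436e-01  2.01766741e-04 -2.81963239e-05  9.90002960e-01]
0.15 [6.74650993e-01 2.61218384e-05 2.91428264e-01] [ 7.07132065e-01 -5.07340677e-04 -5.60731857e-04 -7.07081092e-01] 0.08738603616526283 0.051
```

View pics/scene0.png

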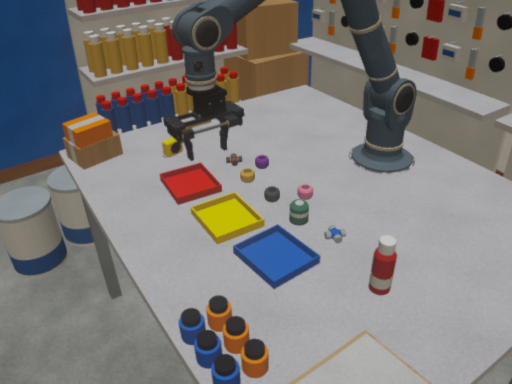

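View pics/side0.png

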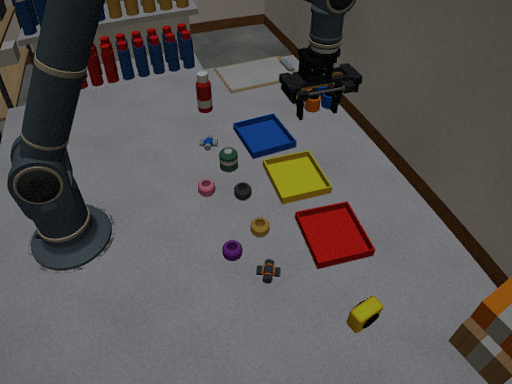

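View pics/wrist0.png

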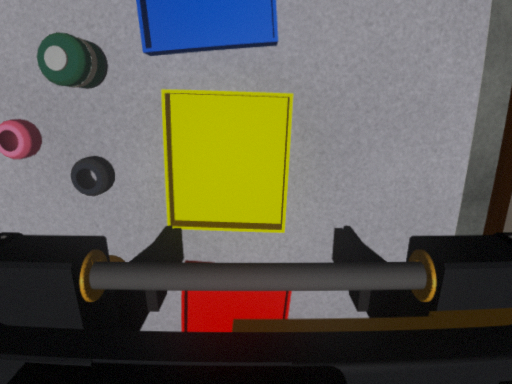

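The three trays run along y. The parts lie on the robot's side of them: the bright cross and filter at the blue end, and the dark cross and gold ball near the red and purple end. Pink and purple rings are decoys. Next I'll locate everything in two views.

```bash
cat > h.py <<'E'
import numpy as np,cv2
from scipy.spatial.transform import Rotation as R
def ray(f,px):
    px=np.asarray(px,float).reshape(-1,1,2)
    u=cv2.undistortPoints(px,f["mtx"],np.array([f["k1"],0,0,0.]),None,None).reshape(-1,2)
    d=np.c_[u[:,0],-u[:,1],-np.ones(len(u))]
    return R.from_quat(f["orientation"]).apply(d)
def onplane(f,px,z):
    d=ray(f,px);c=np.array(f["xyz"]);return c+d*((z-c[2])/d[:,2])[:,None]
def proj(f,P):
    p=R.from_quat(f["orientation"]).inv().apply(np.atleast_2d(P)-f["xyz"])
    p=p*[1,-1,-1]
    return cv2.projectPoints(p.reshape(-1,1,3),np.zeros(3),np.zeros(3),f["mtx"],np.array([f["k1"],0,0,0.]))[0].reshape(-1,2)
def hsv(f): return cv2.cvtColor(f["color"],cv2.COLOR_RGB2HSV)
def tri(fs,pxs):
    A=np.zeros((3,3));b=np.zeros(3)
    for f,p in zip(fs,pxs):
        d=ray(f,p)[0];d/=np.linalg.norm(d);M=np.eye(3)-np.outer(d,d);A+=M;b+=M@f["xyz"]
    return np.linalg.solve(A,b)
E
python3 - <<'E'
from h import *
from bench import grab_frame
for n in("scene","side"):
    f=grab_frame(n);H=hsv(f)
    cv2.imwrite(f"pics/{n}_hue.png",cv2.resize(f["color"][:,:,::-1][130:330,140:420] if n=="scene" else f["color"][:,:,::-1][90:340,180:400],None,fx=2.8 if n=="scene" else 2.4,fy=2.8 if n=="scene" else 2.4,interpolation=cv2.INTER_CUBIC))
    for nm,lo,hi in(("red",(0,180,90),(5,255,255)),("yel",(26,180,90),(34,255,255)),("blu",(105,170,60),(120,255,255)),("gold",(15,90,60),(25,220,255)),("green",(60,60,20),(90,255,255)),("dark",(0,0,0),(179,110,75)),("orange",(6,120,60),(16,255,255))):
        m=cv2.inRange(H,lo,hi)
        k,l,st,c=cv2.connectedComponentsWithStats(m)
        for i in range(1,k):
            if st[i,4]>15:
                P=onplane(f,c[i],0.015)[0]
                if .2<P[0]<1 and abs(P[1])<.5: print(n,nm,st[i],c[i].round(1),P.round(3))
E
```

```text
scene red [161 168  59  30 970] [189.3 182.7] [ 0.643 -0.212  0.015]
scene red [376 252  20  10  96] [385.5 257.6] [0.4   0.397 0.015]
scene yel [ 192  198   71   39 1415] [226. 217.] [0.64  0.016 0.015]
scene blu [332 229   8   5  28] [335.  231.1] [0.431 0.242 0.015]
scene blu [ 239  232   80   50 1953] [276.1 255.7] [0.62  0.233 0.015]
scene blu [180 316  23  15  81] [191.6 325.5] [0.899 0.317 0.015]
scene blu [194 339  26  16 127] [206.4 348.3] [0.902 0.388 0.015]
scene blu [211 362  28  19 158] [224.3 373.5] [0.902 0.46  0.015]
scene gold [162 139  20  18 154] [170.3 148.4] [ 0.594 -0.469  0.015]
scene gold [240 169  15  13 157] [247.1 174.9] [ 0.466 -0.146  0.015]
scene gold [193 193  68  27 337] [225.4 203.7] [ 0.608 -0.043  0.015]
scene gold [191 209  73  35 442] [228.9 230. ] [0.663 0.073 0.015]
scene gold [207 303  24  14 101] [218.7 311.7] [0.832 0.315 0.015]
scene gold [223 324  25  16  97] [235.3 332.7] [0.832 0.386 0.015]
scene gold [241 347  27  17 122] [255.5 357.2] [0.831 0.462 0.015]
scene green [290 201  18  13 147] [298.8 207.6] [0.443 0.098 0.015]
scene green [29
[... 2413 characters left out ...]
1  0.015]
side dark [476 240  15  17  19] [483. 248.] [ 0.981 -0.403  0.015]
side dark [264 259  10  15 103] [268.4 266.2] [ 0.451 -0.262  0.015]
side dark [492 259  17  20  23] [500.1 268.3] [ 0.981 -0.471  0.015]
side dark [256 265   6  10  48] [258.6 269.7] [ 0.426 -0.263  0.015]
side dark [275 267   5  10  50] [277.  271.5] [ 0.464 -0.282  0.015]
side dark [263 274  10  10  77] [267.1 278.5] [ 0.436 -0.292  0.015]
side dark [364 320   9   8  24] [367.8 323.7] [ 0.597 -0.472  0.015]
side orange [304  95  17  17 184] [312.5 104.3] [0.843 0.33  0.015]
side orange [265 263   8   3  16] [268.5 263.9] [ 0.453 -0.255  0.015]
side orange [261 267  14   9  39] [268.7 272. ] [ 0.446 -0.277  0.015]
```

```bash
python3 - <<'E'
from h import *
from bench import bot,grab_frame
import pickle
q=[2**-.5,0,0,-2**-.5]
o={}
for n,p in(("A",[.52,.08,.31]),("B",[.52,-.24,.31])):
    bot.move_ptp(p,q); f=grab_frame("wrist");o[n]=f;cv2.imwrite(f"pics/w{n}.png",f["color"][:,:,::-1]);print(bot.get_state()["time"])
    if n=="A": o["scA"]=grab_frame("scene")
    else: o["siB"]=grab_frame("side")
pickle.dump(o,open("o.pkl","wb"))
E
```

```text
1.0333
2.35
```

View pics/wA.png

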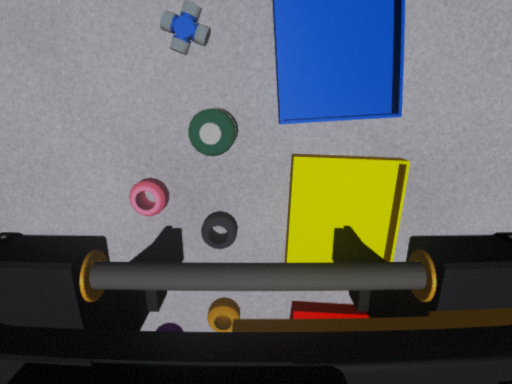

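View pics/wB.png

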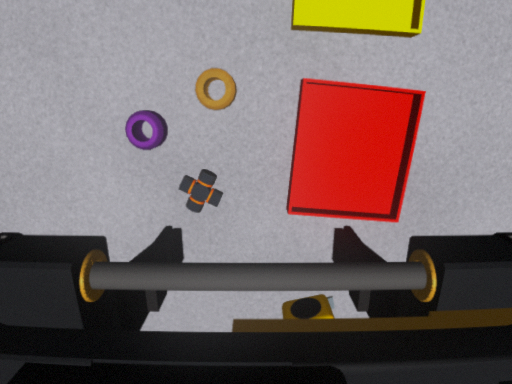

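Wrist A shows the bright cross (185,27), filter (213,132), dark ball (219,230), and a pink decoy (148,197). Wrist B shows the gold ball (215,89), dark cross (201,191), a purple decoy (146,129), and the whole red tray. I'll measure from these.

```bash
cat > meas.py <<'E'
from h import *
import pickle
o=pickle.load(open("o.pkl","rb"))
def box(f,m,x0,y0,x1,y1):
    z=np.zeros_like(m);z[y0:y1,x0:x1]=m[y0:y1,x0:x1];return z
def big(m):
    k,l,st,c=cv2.connectedComponentsWithStats(m);i=1+np.argmax(st[1:,4]);return (l==i).astype(np.uint8)*255
def fg(f): # differs from the grey counter
    L=cv2.cvtColor(f["color"],cv2.COLOR_RGB2LAB).astype(int);return L
A,B=o["A"],o["B"]
def bgdiff(f,x0,y0,x1,y1,t):
    L=cv2.cvtColor(f["color"],cv2.COLOR_RGB2LAB).astype(float)[y0:y1,x0:x1]
    edge=np.concatenate([L[0],L[-1],L[:,0],L[:,-1]]);bg=np.median(edge,0)
    d=np.linalg.norm((L-bg)*[1,2,2],axis=2)
    m=np.zeros(f["color"].shape[:2],np.uint8);m[y0:y1,x0:x1]=(d>t)*255
    m=cv2.morphologyEx(m,cv2.MORPH_CLOSE,np.ones((3,3)));return big(m)
dbg=[]
for nm,f,b,z,t in(("cross_bright",A,(150,0,225,65),.011,32),("filter",A,(180,98,250,165),.03,40),("ball_dark",A,(192,200,248,258),.0175,45),("ball_gold",B,(185,60,248,120),.0175,40),("cross_dark",B,(170,160,235,222),.011,45)):
    m=bgdiff(f,*b,t)
    cs,_=cv2.findContours(m,cv2.RETR_EXTERNAL,cv2.CHAIN_APPROX_NONE);c=max(cs,key=cv2.contourArea)
    h=cv2.convexHull(c) if "cross" not in nm else c
    Q=onplane(f,h.reshape(-1,2),z)[:,:2]
    mm=cv2.moments(Q.astype(np.float32).reshape(-1,1,2)); C=np.array([mm["m10"],mm["m01"]])/mm["m00"]
    (cx,cy),(w,hh),a=cv2.minAreaRect(Q.astype(np.float32))
    s=""
    if "cross" in nm:
        # full mask points
        ys,xs=np.nonzero(m);P=onplane(f,np.c_[xs,ys].astype(float),z)[:,:2]
        hull=cv2.convexHull(Q.astype(np.float32));mh=cv2.moments(hull);C2=np.array([mh["m10"],mh["m01"]])/mh["m00"]
        d=P-C;r=np.hypot(*d.T);th=np.arctan2(d[:,1],d[:,0]);ang=np.angle(np.sum(r**4*np.exp(4j*th)))/4
        s=f"yaw {np.degrees(ang):.1f} hullC {C2.round(4)}"
        e=[np.cos(ang),np.sin(ang)];n=[-np.sin(ang),np.cos(ang)];s+=f" ext {np.ptp(d@e):.4f} {np.ptp(d@n):.4f}"
    print(nm,C.round(4),"size",round(w,4),round(hh,4),s)
    img=f["color"][:,:,::-1].copy();cv2.drawContours(img,[c],-1,(0,255,0),1);x0,y0,x1,y1=b
    dbg.append(cv2.resize(img[y0:y1,x0:x1],(250,250),interpolation=cv2.INTER_NEAREST))
cv2.imwrite("pics/dbg.png",np.vstack([np.hstack(dbg[:3]),np.hstack(dbg[3:]+[dbg[0]*0])]))
T=[("red",B,(0,150,60),(8,255,255),(280,70,440,230)),("red",o["siB"],(0,150,60),(8,255,255),(285,195,385,275)),
("yellow",o["siB"],(20,150,60),(36,255,255),(255,145,340,210)),("yellow",o["scA"],(20,150,60),(36,255,255),(185,190,275,245)),
("blue",o["siB"],(100,140,40),(125,255,255),(225,105,305,165)),("blue",o["scA"],(100,140,40),(125,255,255),(230,222,325,290))]
for nm,f,lo,hi,b in T:
    m=big(box(f,cv2.inRange(hsv(f),lo,hi),*b))
    c=cv2.findContours(m,cv2.RETR_EXTERNAL,cv2.CHAIN_APPROX_NONE)[0];c=cv2.convexHull(max(c,key=cv2.contourArea))
    Q=onplane(f,c.reshape(-1,2),.025)[:,:2].astype(np.float32)
    (cx,cy),(w,h),a=cv2.minAreaRect(Q);print(nm,round(cx,4),round(cy,4),round(w,3),round(h,3),round(a,1))
E
python3 meas.py
```

```text
cross_bright [0.4389 0.2433] size 0.0528 0.0473 yaw -19.3 hullC [0.439  0.2412] ext 0.0587 0.0550
filter [0.4687 0.1252] size 0.0555 0.0587 
ball_dark [ 0.4703 -0.0066] size 0.0541 0.0488 
ball_gold [ 0.4712 -0.1431] size 0.047 0.0491 
cross_dark [ 0.4464 -0.2709] size 0.0531 0.0538 yaw -26.2 hullC [ 0.4464 -0.271 ] ext 0.0565 0.0615
red 0.6403 -0.2199 0.167 0.149 85.3
red 0.6369 -0.2274 0.181 0.154 85.1
yellow 0.6313 -0.0293 0.133 0.155 87.8
yellow 0.6413 0.0233 0.191 0.156 88.0
blue 0.6137 0.2103 0.161 0.187 4.0
blue 0.6212 0.2334 0.157 0.181 3.4
```

View pics/dbg.png

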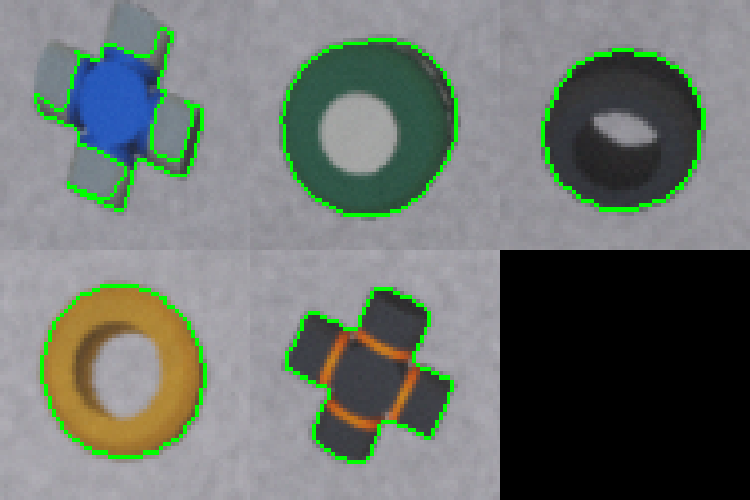

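The bright cross mask is poor because its light caps blend into the counter. The yellow and blue trays also need overhead views, so I'm taking two more wrist pictures.

```bash
cat > m2.py <<'E'
from meas import *
from bench import bot,grab_frame
q=[2**-.5,0,0,-2**-.5]
def g(n,p):
    bot.move_ptp(p,q);bot.wait(.2);f=grab_frame("wrist");cv2.imwrite(f"pics/w{n}.png",f["color"][:,:,::-1]);o[n]=f
g("C",[.60,-.02,.31]);g("D",[.53,.2,.31])
pickle.dump(o,open("o.pkl","wb"));print(bot.get_state()["time"])
for nm,f,lo,hi in(("yellow",o["C"],(20,150,60),(36,255,255)),("blue",o["D"],(100,140,40),(125,255,255))):
    m=cv2.inRange(hsv(f),lo,hi);m=big(m)
    c=cv2.findContours(m,cv2.RETR_EXTERNAL,cv2.CHAIN_APPROX_NONE)[0];c=cv2.convexHull(max(c,key=cv2.contourArea))
    Q=onplane(f,c.reshape(-1,2),.025)[:,:2].astype(np.float32)
    (cx,cy),(w,h),a=cv2.minAreaRect(Q);print(nm,round(cx,4),round(cy,4),round(w,3),round(h,3),round(a,1))
f=o["D"];p=proj(f,[.439,.243,.011])[0].astype(int);print(p)
cv2.imwrite("pics/cb.png",cv2.resize(f["color"][p[1]-40:p[1]+40,p[0]-40:p[0]+40,::-1],None,fx=7,fy=7,interpolation=cv2.INTER_CUBIC))
E
python3 m2.py
```

```text
cross_bright [0.4389 0.2433] size 0.0528 0.0473 yaw -19.3 hullC [0.439  0.2412] ext 0.0587 0.0550
filter [0.4687 0.1252] size 0.0555 0.0587 
ball_dark [ 0.4703 -0.0066] size 0.0541 0.0488 
ball_gold [ 0.4712 -0.1431] size 0.047 0.0491 
cross_dark [ 0.4464 -0.2709] size 0.0531 0.0538 yaw -26.2 hullC [ 0.4464 -0.271 ] ext 0.0565 0.0615
red 0.6403 -0.2199 0.167 0.149 85.3
red 0.6369 -0.2274 0.181 0.154 85.1
yellow 0.6313 -0.0293 0.133 0.155 87.8
yellow 0.6413 0.0233 0.191 0.156 88.0
blue 0.6137 0.2103 0.161 0.187 4.0
blue 0.6212 0.2334 0.157 0.181 3.4
4.75
yellow 0.6377 0.0081 0.168 0.148 87.9
blue 0.6171 0.2225 0.148 0.168 3.8
[183 131]
```

View pics/cb.png

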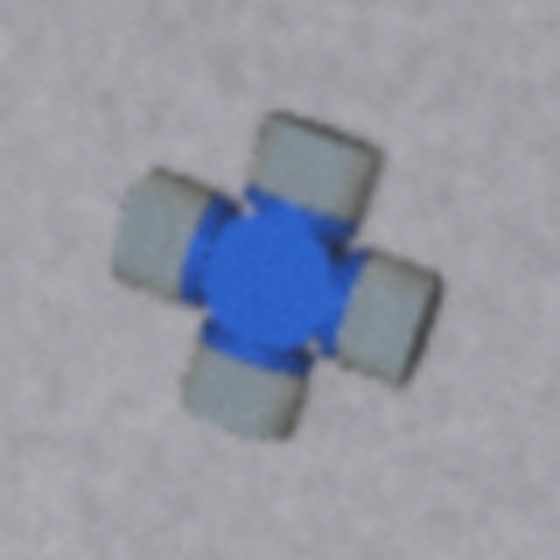

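View pics/wD.png

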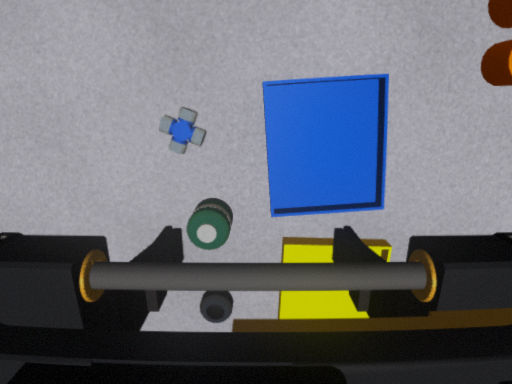

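View pics/wC.png

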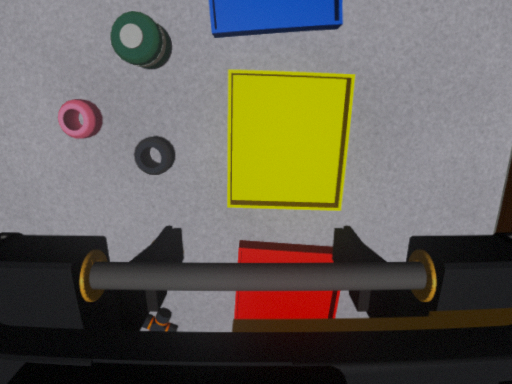

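Tray sizes match to within 1 mm and the part positions agree across views. I'll do the filter first.

```bash
cat > pp.py <<'E'
from h import *
from bench import bot,kin,grab_frame
T={"red":(.6403,-.2199,-4.7),"yellow":(.6377,.0081,-2.1),"blue":(.6171,.2225,3.8)}
q0=R.from_quat([2**-.5,0,0,-2**-.5])
def ori(deg): return (R.from_euler("z",deg,degrees=True)*q0).as_quat()
def st(s):
    b=bot.get_state();print(s,"t",round(b["time"],2),"tcp",np.round(b["tool_pos"],4),"gap",round(b["finger_gap"],4),"F",np.round(b["ft_force"],1))
def pick(xy,yaw,z,force=30,hover=.19):
    o=ori(yaw);p=lambda h:[xy[0],xy[1],h]
    bot.move_ptp(p(hover),o);
    hit=bot.servo_line(p(z),v=.1,until_force=8);st(f"down hit={hit}")
    if hit: bot.servo_line(p(hover));bot.let_go();raise SystemExit("unexpected contact")
    bot.clamp(force);st("clamped")
    bot.servo_line(p(hover),v=.15);bot.wait(.1);st("lifted")
def place(tray,dx,dy,z,hover=.19):
    x,y,a=T[tray];c,s=np.cos(np.radians(a)),np.sin(np.radians(a))
    X,Y=x+c*dx-s*dy,y+s*dx+c*dy
    bot.move_ptp([X,Y,hover],ori(a));bot.wait(.2)
    bot.servo_line([X,Y,z+.016],v=.12);bot.wait(.15)
    hit=bot.servo_line([X,Y,z+.0035],v=.03,until_force=4);st(f"set hit={hit}")
    bot.let_go();bot.wait(.15);st("open")
    bot.servo_line([X,Y,hover],v=.15);st("up")
def snap(name,n):
    cv2.imwrite(f"pics/{n}.png",grab_frame(name)["color"][:,:,::-1])
E
python3 - <<'E'
from pp import *
f=grab_frame("scene");print("can base",onplane(f,[[381,290]],0),"pink",onplane(f,[[305,192]],.0175))
for xy,a in(((.439,.243),-19),((.4464,-.271),-26)):
    print([kin.inverse_kinematics([*xy,z],ori(a)) is not None for z in(.19,.072)])
pick((.4687,.1252),0,.081,35);snap("side","f1")
place("blue",0,0,.081);snap("side","f2")
E
```

```text
can base [[0.47893079 0.46204235 0.        ]] pink [[0.37923993 0.04543799 0.0175    ]]
[True, True]
[True, True]
down hit=False t 6.71 tcp [0.4691 0.1254 0.0815] gap 0.0869 F [-0.7  0.4  0.7]
clamped t 7.39 tcp [0.4688 0.1252 0.0811] gap 0.0534 F [0.4 1.3 0.5]
lifted t 8.37 tcp [0.4678 0.1249 0.1887] gap 0.0531 F [-0.1  0.7 -4.3]
set hit=True t 10.86 tcp [0.617  0.2224 0.0851] gap 0.0531 F [-0.2 -0.2  6.5]
open t 11.87 tcp [0.6158 0.2219 0.0837] gap 0.0871 F [-0.3  0.5  0.3]
up t 12.72 tcp [0.6165 0.2222 0.189 ] gap 0.0868 F [ 0.2 -0.6 -0.9]
```

View pics/f2.png

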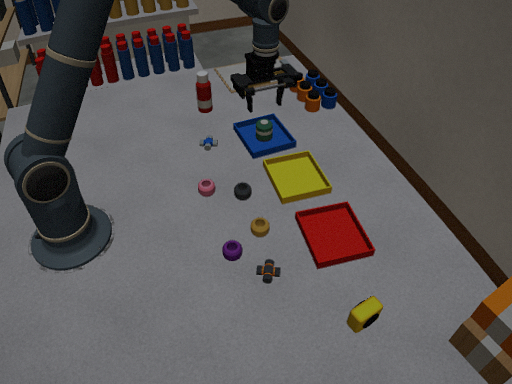

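```bash
python3 - <<'E'
from pp import *
pick((.439,.243),-19,.072,30);snap("side","c1")
place("red",0,.04,.072);snap("side","c2")
E
```

```text
down hit=False t 14.86 tcp [0.4394 0.2432 0.0725] gap 0.087 F [-0.1  0.3  0.9]
clamped t 15.52 tcp [0.4385 0.2431 0.072 ] gap 0.0547 F [-1.5 -0.8  3.5]
lifted t 16.55 tcp [0.4384 0.2426 0.1889] gap 0.0545 F [-0.1 -0.2 -0.9]
set hit=True t 20.09 tcp [ 0.6435 -0.18    0.0761] gap 0.055 F [ 0.  -0.4  4.4]
open t 21.08 tcp [ 0.6427 -0.1798  0.0752] gap 0.0871 F [ 0.1  0.9 -0.1]
up t 22.0 tcp [ 0.6429 -0.1798  0.189 ] gap 0.0868 F [-0.2  0.3 -0.2]
```

View pics/c2.png

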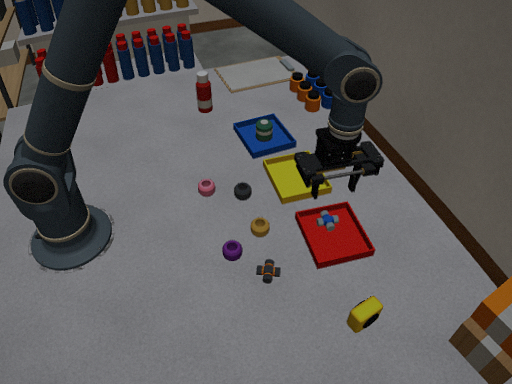

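The filter stands in the blue tray at (264,130), and the bright cross lies flat in the red tray at (328,220). Next are the dark cross and the two balls.

```bash
python3 - <<'E'
from pp import *
pick((.4464,-.271),-26,.072,30);
place("red",0,-.04,.072);snap("side","d2")
pick((.4712,-.1431),0,.073,30)
place("yellow",0,-.04,.073);snap("side","d3")
E
```

```text
down hit=False t 24.26 tcp [ 0.4468 -0.2712  0.0725] gap 0.0871 F [-0.2  0.5 -0.4]
clamped t 24.92 tcp [ 0.4462 -0.2709  0.072 ] gap 0.0549 F [-0.6  0.4  2.3]
lifted t 25.95 tcp [ 0.4457 -0.2706  0.1888] gap 0.0546 F [-0.1  0.1 -2.4]
set hit=True t 28.51 tcp [ 0.6369 -0.2597  0.0761] gap 0.0549 F [-0.7 -0.2  5.3]
open t 29.5 tcp [ 0.6361 -0.2594  0.075 ] gap 0.0869 F [-1.   0.  -0.3]
up t 30.42 tcp [ 0.6364 -0.2595  0.1889] gap 0.0873 F [-0.3 -0.2 -0.4]
down hit=False t 32.61 tcp [ 0.4716 -0.1432  0.0735] gap 0.0873 F [0.1 1.  0.4]
clamped t 33.36 tcp [ 0.4712 -0.1431  0.073 ] gap 0.0473 F [-0.1  0.1  0.7]
lifted t 34.39 tcp [ 0.4704 -0.1429  0.1888] gap 0.0478 F [-0.3  0.5 -3.2]
set hit=True t 36.98 tcp [ 0.6362 -0.0319  0.077 ] gap 0.0473 F [-0.2  0.4  4.4]
open t 38.06 tcp [ 0.6352 -0.0318  0.076 ] gap 0.0869 F [-0.4  0.4 -0.3]
up t 38.97 tcp [ 0.6355 -0.0318  0.189 ] gap 0.0871 F [-0.2 -0.3 -0.7]
```

View pics/d3.png

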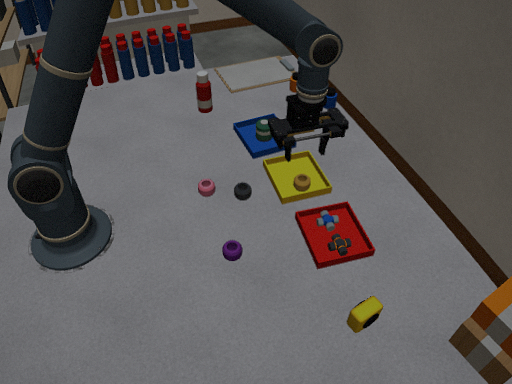

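Both crosses are in the red tray at (328,220) and (340,244), and the gold ball is in the yellow tray at (302,182). The dark ball is next, then a check from overhead.

```bash
python3 - <<'E'
from pp import *
pick((.4703,-.0066),0,.073,30)
place("yellow",0,.04,.073)
q=ori(0)
bot.move_ptp([.60,-.02,.31],q);bot.wait(.3);f1=grab_frame("wrist")
bot.move_ptp([.60,-.26,.31],q);bot.wait(.3);f2=grab_frame("wrist")
cv2.imwrite("pics/e.png",np.hstack([f1["color"][:250,:400,::-1],f2["color"][:250,:400,::-1]]))
import pickle;pickle.dump((f1,f2),open("e.pkl","wb"))
bot.move_ptp([.5,-.05,.31],q);bot.wait(.3);snap("side","e_side");snap("scene","e_scene");st("end")
E
```

```text
down hit=False t 41.04 tcp [ 0.4707 -0.0066  0.0735] gap 0.087 F [ 0.5  0.2 -0.3]
clamped t 41.8 tcp [ 0.4703 -0.0066  0.073 ] gap 0.0477 F [0.4 0.3 1.1]
lifted t 42.83 tcp [ 0.4696 -0.0066  0.1889] gap 0.0474 F [ 0.3  0.  -1. ]
set hit=True t 45.34 tcp [0.6391 0.0481 0.077 ] gap 0.0474 F [-0.4 -0.5  3.6]
open t 46.42 tcp [0.6383 0.048  0.0763] gap 0.0869 F [ 0.5 -0.7  0.3]
up t 47.33 tcp [0.6385 0.048  0.189 ] gap 0.0871 F [-0.4 -0.4 -0.2]
end t 50.93 tcp [ 0.5002 -0.0505  0.3098] gap 0.0869 F [-0.4 -0.1 -1. ]
```

View pics/e.png

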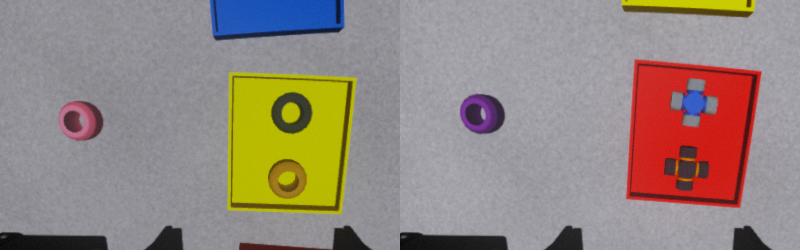

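View pics/e_scene.png

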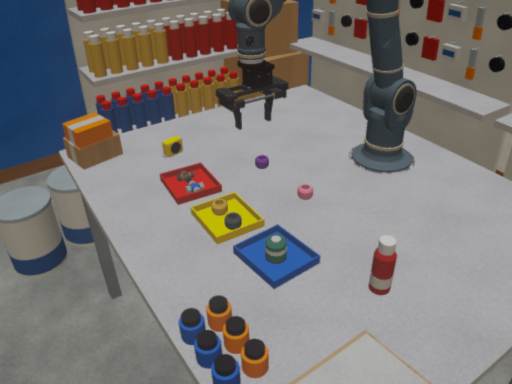

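View pics/e_side.png

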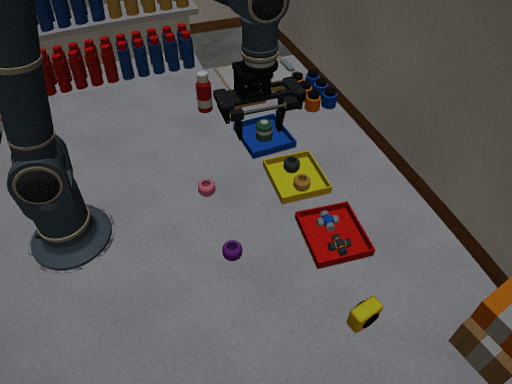

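All five parts are in their trays, flat and apart from each other. The balls are at (291,112) and (287,178) in the left picture, and the crosses at (694,103) and (687,168) in the right one. The filter stands in the blue tray at (276,248). The can and tape measure are where they were in the first pictures.

```bash
python3 -c "
from bench import ticket
print(ticket.sign_off())"
```

```text
the job is handed in; nothing more can be done
None
```

I put both crosses in the red tray, the gold and dark balls in the yellow tray, and the filter standing in the blue tray. Then I handed the job in at about 51 s of the 109 s allowed.

- **Placing:** Each part was lowered until it touched the tray floor, about 4 mm above where it was picked up, and then released. Finger openings while holding matched the part sizes: about 55 mm for the crosses, 47–48 mm for the balls and 53 mm for the filter.
- **Last pictures:** All five parts sit upright, near the tray centre line, and clear of the rims and of each other. The gripper is open and well above the parts. The spray can, the tape measure and the pink and purple rings appear unmoved. I judged these points by eye from the pictures and did not measure them again.
- **Checks that disagreed:** The first overhead mask of the bright cross was poor. The first yellow and blue tray outlines, from the scene and side cameras, also disagreed. I took fresh overhead pictures of all three before picking anything up: the tray sizes then matched to within 1 mm, and I read the cross's centre and angle from an enlarged picture. No check failed after that.

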